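# Load the tape stand from the studio drawer

### The job

Pull the top drawer of the little wooden cabinet gently out to its stop and leave it fully open. Take the blue tape roll out of it and slide it down over the upright spindle of the tape stand until it lies flat on the collar, without letting it drop. Leave the yellow roll and the eraser in the drawer, keep the lower drawer shut, do not touch the lamp bar over the knobs, and leave the ink jars and the other things on the table standing where they are.

Things in the scene. Friction and masses are not known exactly. Their poses are not given: they have to be found in the camera images.
- cab: Plywood two-drawer cabinet, 240 deep x 300 wide x 170 high, fixed. Origin: centre of its underside; its drawer front faces its own -x, y runs across the width, z up. On its top, at the middle and back, lie books up to 202 above the table.
- cab_drawer0_handle (a point): Grip point of the brass knob of the TOP drawer: a disc 28 in diameter and 16 thick on a 12 thick, 27 long stem, axis along the cabinet's x. The point lies in the middle of the disc, 35 in front of the drawer's face, 132 above the table (38 below the cabinet's top). The lower drawer has the same knob 73 below it.
- cab_drawer0 (a joint): Top drawer, m: 0 shut, grows as it slides out along the cabinet's -x, stop at 0.1656. It may start up to 8 mm ajar. Inside it is 195 deep x 258 wide with 6 thick walls rising 53 above the floor; the front panel is 15 thick, its top 61 above the floor.
- cab_drawer1 (a joint): Lower drawer, m: 0 shut, grows as it slides out. Stays shut.
- drawer_floor (a point): Centre of the top drawer's inner floor, 95 above the table; axes as the cabinet's. It moves with the drawer.
- lamp: Black LED bar lamp, fixed to the cabinet; its frame is the cabinet's. The bar is 250 long (y -125 to 125), 38 wide (x -148 to -110: it juts out 28 in front of the shut drawer's face), 12 thick; its underside is 207 above the table, 75 above the top knob's centre, so a gripper pointing straight down on the shut drawer's knob would hit it. A 12 thick stem carries it from the top at x -30, y 118.
- blue_roll: Blue tape roll, 52 outer diameter, 32 bore, 24 high, lying flat in the front part of the top drawer. Origin: centre of its underside, z along its axis.
- yellow_roll: Yellow tape roll of the same size, beside the blue one in the drawer. Left in the drawer.
- eraser: White eraser, 45 x 22 x 12, loose in the back of the top drawer. Origin: centre of its underside.
- stand: Tape stand, fixed: round dark base 90 in diameter and 10 high, on it a collar 40 in diameter up to height 25, and an aluminium spindle 27.6 in diameter, straight up to height 67 and tapering to 16 in diameter at its top at height 75. Origin: centre of the underside. The ink jars stand to its own +y and -y, its x sides are free.
- stand_seat (a point): Centre of the collar's top face on the spindle's axis, 25 above the table: the roll's underside rests here.
- ink_red: Red ink jar with a white cap, 40 in diameter, 58 high, loose, on the +y side of the stand, about 85 from its centre. Origin: centre of its underside.
- ink_green: Green ink jar of the same size on the -y side of the stand.
- cup: White mug, 72 in diameter, 75 high, loose on the table. Origin: centre of its underside.
- brush_jar: Glass jar with brushes, 72 in diameter, about 220 high over the brushes, loose on the table. Origin: centre of its underside.
Not all that is in view belongs to the job. Leave any orange or red look-alike of the stand alone.

How it is judged:
On the way, in this order (a step that is already met when the one before it is completed fails the run):
1. the top drawer is pulled out to its stop, both rolls still in it (value of joint cab_drawer0 above 0.158 m and z of each of blue_roll, yellow_roll in the frame of drawer_floor below 0.015 m), for 0.2 s.
2. the blue roll is lifted out of the drawer (z of blue_roll in the frame of drawer_floor above 0.07 m), for 0.05 s.
At the end, for the whole second after the job is handed in: The top drawer is within 7 mm of its stop and the lower one shut (under 8 mm); the blue roll is round the spindle (within 5 mm of its axis), its underside within 4 mm of the collar, flat and at rest; the yellow roll lies on the drawer's floor and the eraser is still in the drawer (value of joint cab_drawer0 above 0.158 m and value of joint cab_drawer1 below 0.008 m and horizontal distance between blue_roll and stand_seat below 0.005 m and z of blue_roll in the frame of stand_seat between -0.003 and 0.004 m and angle between the z axis of blue_roll and the z axis of stand_seat, either way round below 0.08 rad and linear speed of blue_roll below 0.02 m/s and z of yellow_roll in the frame of drawer_floor between -0.005 and 0.015 m and x of yellow_roll in the frame of drawer_floor between -0.1 and 0.1 m and y of yellow_roll in the frame of drawer_floor between -0.13 and 0.13 m and z of eraser in the frame of drawer_floor between -0.005 and 0.04 m); the robot touches nothing.
It fails at once if the drawer is yanked (faster than 0.6 m/s) (velocity of joint cab_drawer0 above 0.6 m/s).
It fails at once if the lower drawer is pulled open (over 20 mm) (value of joint cab_drawer1 above 0.02 m).
It fails at once if the lamp is touched (over 2 N) (contact force between any of the arm, the fingers and lamp above 2 N).
It fails at once if the blue roll is dropped down the spindle (faster than 0.6 m/s) (horizontal distance between blue_roll and stand_seat below 0.02 m and linear speed of blue_roll above 0.6 m/s).
It fails at once if an ink jar, the mug or the brush jar is moved (over 15 mm) or tipped (distance of any of ink_red, ink_green, cup, brush_jar from where it was at the start of the episode above 0.015 m or angle between any of ink_red, ink_green's own z axis and vertical above 0.4 rad).
It also fails if it takes over 67 s, if anything falls off the work surface, if the arm or the gripper's body presses on something with over 40 N, if the wrist force passes 120 N, or if a joint passes its speed limit or range.

### The arm

A 6-joint arm with a two-finger parallel gripper is mounted at the origin on the work surface. World frame = base frame: x ahead of the robot, y to its left, z up, the work surface at z = 0. Lengths are in m, angles in rad, forces in N, time in s.
With the tool pointing down it reaches from about 0.375 to 0.9 m from the base axis. Payload 3.1 kg.
Tool frame: the origin (TCP) lies at the centre of the arm's flange, where the gripper is bolted on; the fingertips stand 182 mm ahead of it and the grasp point (between the pads) lies 164 mm ahead of it; z points along the fingers, y is the line along which they close (so a half turn about z gives the same grasp; the last joint's range is limited). The gripper opens to 87 mm and grips with 3 to 60 N. Pads are 19 mm wide; open, the fingers measure 117 mm over their backs; the gripper's body (75 mm by 190 mm) begins 51 mm behind the grasp point.
Start: joints at [-1.385, 0.527, 1.433, -0, 1.181, -0.178], TCP at [0.222, -0.584, 0.405] pointing down, gripper open.
Joint ranges: [-3.08, 3.08], [-0.75, 2.2], [0.22, 2.44], [-1.43, 4.57], [0, 2.65], [-2.85, 2.85]. Speed limits (rad/s): [2.79, 2.79, 3.14, 3.14, 3.14, 3.14].

### API

Orientations are given as a 3x3 rotation matrix whose columns are the frame's x, y, z axes.
In Python, from station import env gives the robot as it stands.
- The arm moves only by the tool drive_tool, never from a script. Its argument "motion" is a list that holds one entry, the list of rows, each a list of 7 numbers: the shift along the world's x, y, z as a fraction of full scale, then the turn, a rotation vector about the world's x, y, z as a fraction of full scale, then the closure, from -1 (fully open) to 1 (shut). A call has 1 to 5 rows; each row is the pose to reach, as a shift and turn from the pose commanded when the call began; what a row does not reach only later rows make up. Full scale, the value 1, is 0.3 m for a shift and 45 degrees for a turn. A row lasts 1/12 s, in which the tool goes at most 41.7 mm and 7.16 degrees, less where a joint would pass 70% of its speed; a pose out of reach is approached as far as the arm can. A call with a number of a shift or a turn outside -1 to 1 is refused whole. A call with a gripper value outside its range is refused whole. The fingers move at their own pace and stop on an object; "squeeze" is the grip in N (left out, the last holds). Time passes only in rows, so rows that repeat a pose let the fingers close. It gives the time, the measured TCP pose, the force, the opening and the grip force at its end, in the units of the state.
- env.state(): the state, without advancing time (a new reading comes with each control period).
- env.camera(name): name is "scene" or "top"; returns a dict with "image" (480x640x3 uint8, blue, green, red), "K" (3x3 intrinsics, pixels), "R" (3x3) and "t" (3): a world point X has camera coordinates R X + t. Camera axes: x right, y down, z forward; pixel columns grow to the right and rows downward; lengths in m; the calibration is good to about 2 mm. A picture is of the moment at which its call begins. There is no depth.
- env.sign_off(): hands the job in; it is judged then, once.
Trained networks look in a picture, given as the dict that the camera call returned (one of the last four; its "shot" number tells which), for a name from the list of things; names that differ only in an ending like _2 or _b are one class to them, and where a whole thing is asked for, a point or a joint stands for the part that bears it (a point fixed in the world has none). Each returns a list of dicts, best first, with "score" (0 to 1); they miss things now and then, are a little off and sometimes report something else, mostly with a low value. They report only what shows in the picture. A call takes as long as a camera call. They do not tell look-alikes from the thing itself.
- env.recognise(picture, label): "at" ([x, y, z] in m, in world coordinates, good to about 4 mm: the middle of the surface that is visible of it).
The state is a dict: "time_s": time; "joint_positions": joint angles; "joint_vel": joint speeds; "joint_efforts": joint torques, N m; "ee_pos": TCP position; "orientation": TCP orientation; "force": force on the tool from outside, world axes, zero at the start; "ft_torque": the same for the moment, N m; "width": finger opening in m; "grasp_force": force on a finger pad.
Only numpy, scipy, OpenCV 4.12 (cv2) and the standard library are available. Lean on these libraries where they do the work, as an engineer would, in place of code of your own. Each camera call takes 0.05 s, during which the arm holds its last target. There are 200 camera calls.

## Working session

There is one attempt and no reset: what is moved stays moved. The work goes in short steps, Python scripts to look and compute and a tool call to move; the robot and the scene stay as the last step left them, time stands still between calls to the robot, and variables do not carry over. Pictures are saved under pics/ and viewed, at most 10 in all, crops included, and the job is handed in when it is done.

Besides the shell and the picture viewer there is one more tool, called as name([rows], argument=value, ...), one row to a line, values as JSON. drive_tool: Moves the arm, as the interface text tells. Shift numbers are shares of 0.3 m and turn numbers shares of 45 degrees, none past 1 either way. Its arguments: {"type":"object","properties":{"motion":{"type":"array","items":{"type":"array","items":{"type":"array","items":{"type":"number"}}}},"squeeze":{"type":"number"}},"required":["motion"]}

```bash
mkdir -p pics; python3 - <<'E'
from station import env
import cv2, numpy as np
for n in ["scene","top"]:
    p=env.camera(n); cv2.imwrite(f"pics/{n}0.png",p["image"])
    print(n,p["K"][0][0],np.round(np.linalg.inv(np.array(p["R"]))@-np.array(p["t"]),3).tolist())
    for l in ["cab","cab_drawer0_handle","blue_roll","yellow_roll","stand","stand_seat","lamp","ink_red","ink_green","cup","brush_jar","eraser"]:
        try: r=env.recognise(p,l)
        except Exception as e: print(l,e); continue
        for d in r[:3]:
            X=np.array(d["at"]);c=np.array(p["K"])@(np.array(p["R"])@X+np.array(p["t"]))
            print(l,round(d["score"],2),np.round(X,3).tolist(),np.round(c[:2]/c[2]).tolist())
s=env.state();print(s["time_s"],s["ee_pos"],s["orientation"],s["width"])
E
```

```text
scene 530.0131808969041 [1.278, -0.557, 0.959]
cab 0.68 [0.621, -0.367, 0.168] [186.0, 300.0]
cab_drawer0_handle 0.97 [0.588, -0.244, 0.159] [234.0, 263.0]
stand 0.86 [0.458, 0.256, 0.007] [369.0, 191.0]
stand 0.75 [0.612, 0.41, 0.011] [447.0, 196.0]
stand 0.69 [0.75, 0.188, 0.052] [430.0, 250.0]
stand_seat 0.96 [0.604, 0.042, 0.007] [343.0, 255.0]
stand_seat 0.95 [0.608, 0.41, 0.014] [446.0, 194.0]
stand_seat 0.9 [0.456, 0.261, 0.012] [370.0, 189.0]
lamp 0.61 [0.625, -0.243, 0.217] [240.0, 253.0]
ink_red 0.9 [0.591, 0.31, 0.035] [418.0, 200.0]
ink_red 0.25 [0.618, -0.372, 0.169] [184.0, 300.0]
ink_green 0.73 [0.583, 0.152, 0.038] [372.0, 222.0]
cup 0.6 [0.753, 0.184, 0.047] [430.0, 252.0]
brush_jar 0.68 [0.784, 0.061, 0.1] [405.0, 269.0]
eraser 0.71 [0.618, -0.369, 0.167] [185.0, 300.0]
top 605.8759951450892 [0.381, -0.003, 1.636]
cab 0.92 [0.544, -0.356, 0.172] [469.0, 243.0]
cab_drawer0_handle 0.54 [0.54, -0.236, 0.146] [418.0, 248.0]
stand 0.79 [0.448, 0.266, 0.012] [224.0, 293.0]
stand 0.68 [0.6, 0.417, 0.009] [168.0, 238.0]
stand 0.66 [0.478, 0.381, 0.01] [181.0, 283.0]
stand_seat 0.82 [0.477, 0.379, 0.015] [181.0, 283.0]
stand_seat 0.82 [0.592, 0.415, 0.012] [169.0, 241.0]
stand_seat 0.82 [0.587, 0.051, 0.009] [303.0, 239.0]
ink_red 0.73 [0.582, 0.314, 0.057] [203.0, 242.0]
ink_green 0.73 [0.569, 0.153, 0.057] [264.0, 245.0]
cup 0.91 [0.736, 0.186, 0.027] [252.0, 185.0]
brush_jar 0.96 [0.764, 0.073, 0.088] [292.0, 168.0]
brush_jar 0.52 [0.542, -0.235, 0.145] [417.0, 247.0]
1.3 [ 0.22242403 -0.5840611   0.40475206] [[ 9.34551407e-01  3.55828143e-01 -1.49807019e-05]
 [ 3.55828143e-01 -9.34551407e-01 -2.15250645e-05]
 [-2.16594598e-05  1.47857240e-05 -1.00000000e+00]] 0.08716690344435593
```

View pics/scene0.png

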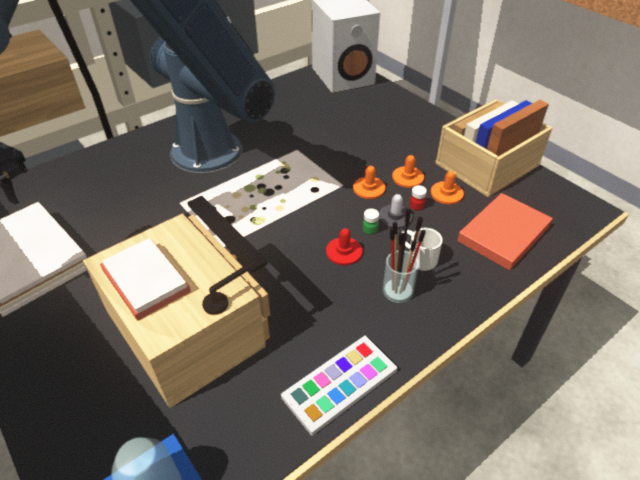

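View pics/top0.png

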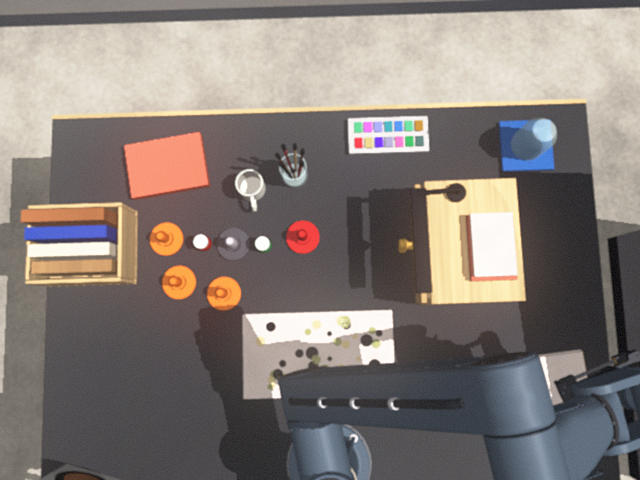

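The scene shows one cabinet facing the robot's left (+y), with its brass knob at top-picture pixel (405,245) and the lamp bar over it (410–428, 185–300). Candidates for the stand in the top picture:
- Dark/aluminium stand between the white-capped jars, about (233,243). By the description this is the right one.
- Red look-alike at (302,237).
- Orange look-alikes at (165,239), (179,282) and (224,293).

A close crop with overlaid models comes next.

```bash
cat > h.py <<'E'
import numpy as np, cv2
def proj(p,X):
    X=np.atleast_2d(X);c=(np.array(p["R"])@X.T).T+np.array(p["t"]);c=c@np.array(p["K"]).T
    return c[:,:2]/c[:,2:]
def onz(p,uv,z):
    R=np.array(p["R"]);o=-R.T@np.array(p["t"]);d=R.T@np.linalg.inv(p["K"])@np.array([uv[0],uv[1],1.])
    return o+d*(z-o[2])/d[2]
def cab(c,yaw,P):
    # yaw = direction of cabinet x axis in world
    P=np.atleast_2d(P);s,k=np.sin(yaw),np.cos(yaw)
    return P@np.array([[k,s,0],[-s,k,0],[0,0,1]])+np.array([c[0],c[1],0])
def circ(c,r,z,n=24):
    a=np.linspace(0,2*np.pi,n);return np.c_[c[0]+r*np.cos(a),c[1]+r*np.sin(a),0*a+z]
def crop(p,box,s,polys):
    x0,y0,x1,y1=box;im=cv2.resize(p["image"][y0:y1,x0:x1],None,fx=s,fy=s,interpolation=cv2.INTER_CUBIC)
    for P,col in polys: cv2.polylines(im,[np.round(((proj(p,P)-[x0,y0]+.5)*s-.5)*8).astype(np.int32)],False,col,1,cv2.LINE_AA,3)
    return im
def paste(ims,W=800,H=600):
    out=np.zeros((H,W,3),np.uint8)
    for im,x,y in ims: 
        h=min(im.shape[0],H-y);w=min(im.shape[1],W-x);out[y:y+h,x:x+w]=im[:h,:w]
    return out
E
python3 - <<'E'
from station import env
from h import *
t=env.camera("top");s=env.camera("scene")
C=np.array([onz(t,u,.17) for u in [(427,303),(524,300),(516,179),(426,181)]])
print(C.round(3).tolist())
c=C.mean(0);m=(C[1]+C[2]-C[0]-C[3]);yaw=np.arctan2(m[1],m[0]);m2=C[3]-C[0]+C[2]-C[1];print(c,np.degrees(yaw),np.degrees(np.arctan2(m2[1],m2[0]))-90)
yaw=np.radians(-90+ (np.degrees(np.arctan2(m2[1],m2[0]))+0)) if False else yaw
# yaw from the longer side
q=np.radians(-90)+np.arctan2(m2[1],m2[0]); 
print('yaw2',np.degrees(q)); yaw=q
G=(0,255,0);B=(255,100,0)
rect=lambda a,b,cc,d,z:cab(c,yaw,[[a,cc,z],[b,cc,z],[b,d,z],[a,d,z],[a,cc,z]])
polys=[(rect(-.12,.12,-.15,.15,.17),G),(rect(-.148,-.11,-.125,.125,.219),B)]
knob=cab(c,yaw,[[-.12-.035,.014*np.cos(a),.132+.014*np.sin(a)] for a in np.linspace(0,6.28,20)]);polys.append((knob,(0,0,255)))
st=onz(t,(232,243),.075)
st=(env.recognise(t,"ink_red")[0]["at"],env.recognise(t,"ink_green")[0]["at"])
print(st);st=(np.array(st[0])+st[1])/2
print(st)
sp=[(circ(st,.045,.0),G),(circ(st,.008,.075),B),(circ(st,.02,.025),(0,0,255))]
cv2.imwrite("pics/c1.png",paste([(crop(t,(385,165,535,310),3,polys),0,0),(crop(t,(188,205,282,285),3.6,sp),455,0),(crop(s,(345,175,445,250),3.4,sp),455,300),(crop(s,(180,180,290,240),3,polys),0,440)]))
E
```

```text
[[0.403, -0.248, 0.17], [0.403, -0.48, 0.17], [0.7, -0.483, 0.17], [0.702, -0.261, 0.17]]
[ 0.55188872 -0.36800924  0.17      ] -90.20320011782081 -91.53812327375259
yaw2 -91.53812327375257
([0.5819, 0.3175, 0.0589], [0.5713, 0.1547, 0.0534])
[0.5766  0.2361  0.05615]
```

View pics/c1.png

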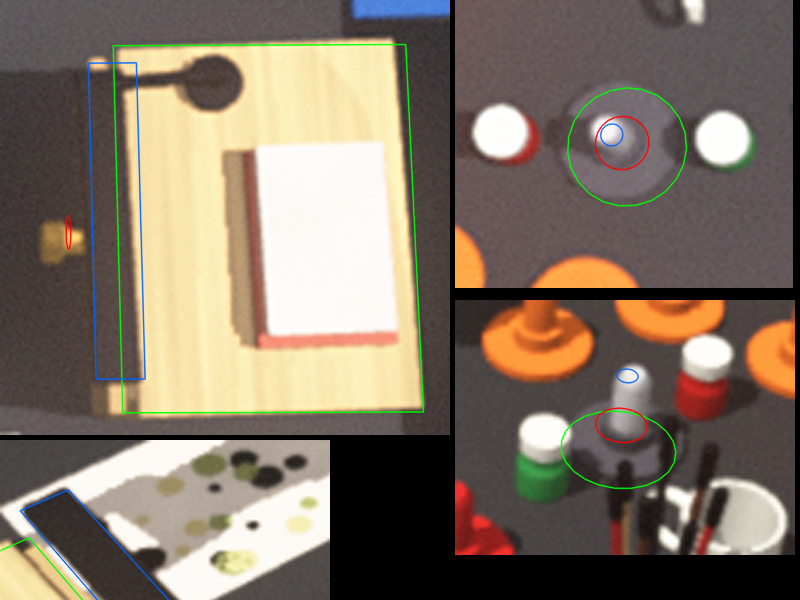

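The crop confirms the dark stand between the jars (top pixel about 233,243). The cabinet's yaw is a little larger than my guess, so I'll refine both by an edge fit.

```bash
cat > fit.py <<'E'
from station import env
from h import *
from scipy.optimize import minimize
from scipy.ndimage import map_coordinates
t=env.camera("top");s=env.camera("scene")
def grads(p,sig):
    g=cv2.GaussianBlur(p["image"],(0,0),sig).astype(float)
    return np.sqrt(sum(cv2.Sobel(g[...,i],-1,1,0)**2+cv2.Sobel(g[...,i],-1,0,1)**2 for i in range(3)))
def score(p,g,P,n=40):
    pts=np.concatenate([np.linspace(a,b,n,endpoint=False) for a,b in zip(P[:-1],P[1:])])
    uv=proj(p,pts);return np.minimum(map_coordinates(g,[uv[:,1],uv[:,0]],order=1),250).mean()
def R(c,yaw,a,b,cc,d,z): return cab(c,yaw,[[a,cc,z],[b,cc,z],[b,d,z],[a,d,z],[a,cc,z]])
def fcab(v,G):
    c,y=v[:2],np.radians(v[2])
    top=cab(c,y,[[-.10,.15,.17],[.12,.15,.17],[.12,-.15,.17],[-.10,-.15,.17]])
    l=R(c,y,-.148,-.11,-.125,.125,.219)
    return -sum(score(p,g,top)*2+score(p,g,l) for p,g in zip((t,s),G))
v=np.array([.5519,-.368,-92.5])
for sig in (3,2,1):
    G=[grads(t,sig),grads(s,sig)]
    v=min((minimize(fcab,v+np.array(d),args=(G,),method="Nelder-Mead",options=dict(initial_simplex=v+np.array(d)+np.array([[0,0,0],[.008,0,0],[0,.008,0],[0,0,2]]))) for d in [(0,0,0),(.005,0,-1.5),(-.005,0,1.5),(0,.006,0),(0,-.006,0)]),key=lambda r:r.fun)
    print("cab",v.x.round(4),v.fun);v=v.x
def fst(w,G):
    return -sum(score(p,g,circ(w,.045,.010,60),1) for p,g in zip((t,s),G))
w=np.array([.579,.240])
for sig in (2,1):
    G=[grads(t,sig),grads(s,sig)]
    r=minimize(fst,w,args=(G,),method="Nelder-Mead",options=dict(initial_simplex=w+np.array([[0,0],[.006,0],[0,.006]])));w=r.x;print("stand",w.round(4),r.fun)
for n,G1 in zip("ts",G):
    i="ts".index(n);P=(t,s)[i]
    r=minimize(lambda w:-score(P,G[i],circ(w,.045,.010,60),1),w,method="Nelder-Mead");print(n,r.x.round(4))
c,y=v[:2],np.radians(v[2])
for u in [(405,245.5)]:
    K=onz(t,u,.132);d=K[:2]-c;print("knob",K.round(4),"in cab",round(d@[np.cos(y),np.sin(y)],4),round(d@[-np.sin(y),np.cos(y)],4))
print("knob nominal",cab(c,y,[-.155,0,.132]).round(4), "outward",-np.cos(y),-np.sin(y))
polys=[(R(c,y,-.12,.12,-.15,.15,.17),(0,255,0)),(R(c,y,-.148,-.11,-.125,.125,.219),(255,100,0))]
for dd in (-.008,.008): polys.append((cab(c,y,[[-.155+dd,.014*np.cos(a),.132+.014*np.sin(a)] for a in np.linspace(0,6.28,20)]),(0,0,255)))
polys.append((cab(c,y,[[-.120,-.15,.17],[-.12,-.15,0],[-.12,.15,0],[-.12,.15,.17]]),(255,0,255)))
sp=[(circ(w,.045,.010),(0,255,0)),(circ(w,.008,.075),(255,100,0)),(circ(w,.0138,.067),(255,100,0)),(circ(w,.02,.025),(0,0,255))]
cv2.imwrite("pics/c2.png",paste([(crop(t,(385,165,535,310),3,polys),0,0),(crop(t,(188,205,282,285),3.6,sp),455,0),(crop(s,(345,175,445,250),3.4,sp),455,300),(crop(s,(180,180,300,235),3,polys),0,438)]))
E
python3 fit.py
```

```text
cab [  0.5519  -0.3643 -90.3499] -1114.1251680350902
cab [  0.5524  -0.3638 -89.386 ] -1290.158894035497
cab [  0.5514  -0.3632 -89.4806] -1348.457927629061
stand [0.5719 0.2195] -211.01427412153154
stand [0.5729 0.2216] -228.30582714942057
t [0.5669 0.221 ]
s [0.5739 0.221 ]
knob [ 0.5475 -0.2069  0.132 ] in cab -0.1564 -0.0025
knob nominal [[ 0.55   -0.2082  0.132 ]] outward -0.009065949661985461 0.9999589034338993
```

View pics/c2.png

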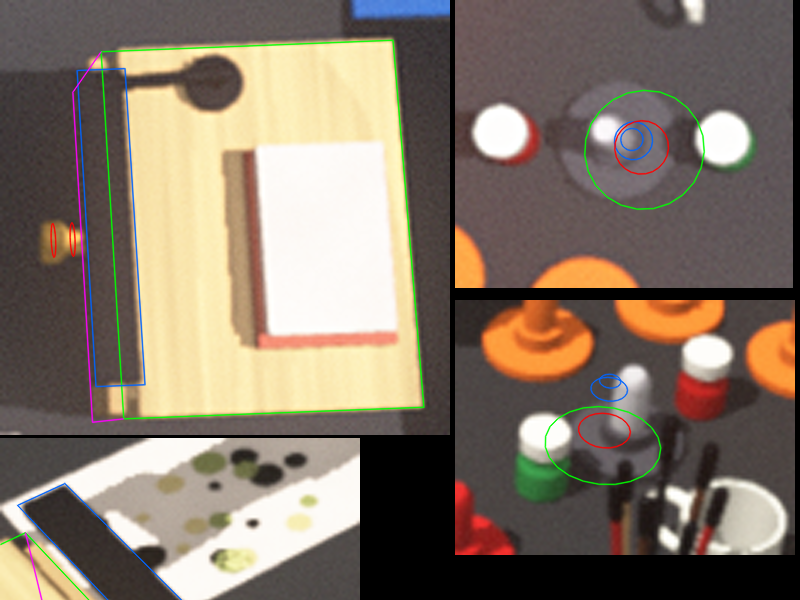

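The cabinet fit lies on its edges. The knob (top pixel 403,245) sits about 7 mm farther out than nominal, so the drawer is ajar. The stand fit ran off onto dark edges, so I'll redo it later. I'll start moving over the cabinet now, turning the tool on the way.

drive_tool([
  [[0.05, 0.1, 0.04, 0, 0, 0.08, -1], [0.11, 0.21, 0.08, 0, 0, 0.15, -1], [0.16, 0.32, 0.1, 0, 0, 0.23, -1], [0.22, 0.42, 0.1, 0, 0, 0.31, -1], [0.27, 0.53, 0.1, 0, 0, 0.38, -1]],
])

```text
time_s: 2.02
ee_pos: [0.3041, -0.4241, 0.4355]
orientation: [[0.787, 0.617, 0.001], [0.617, -0.787, -0.002], [-0.0, 0.002, -1.0]]
force: [0.8, -0.2, -0.2]
width: 0.0868
grasp_force: 0.0
```

drive_tool([
  [[0.05, 0.1, 0.01, 0, 0, 0.08, -1], [0.11, 0.21, 0.02, 0, 0, 0.15, -1], [0.16, 0.32, 0.03, 0, 0, 0.23, -1], [0.22, 0.42, 0.04, 0, 0, 0.31, -1], [0.27, 0.53, 0.05, 0, 0, 0.38, -1]],
])

```text
time_s: 2.43
ee_pos: [0.3852, -0.2648, 0.4502]
orientation: [[0.571, 0.821, 0.001], [0.821, -0.571, -0.001], [-0.0, 0.002, -1.0]]
force: [1.2, -0.7, 1.2]
width: 0.0872
grasp_force: 0.0
```

drive_tool([
  [[0.05, 0.1, 0, 0, 0, 0.08, -1], [0.11, 0.21, 0, 0, 0, 0.15, -1], [0.16, 0.32, 0, 0, 0, 0.23, -1], [0.22, 0.42, 0, 0, 0, 0.31, -1], [0.27, 0.53, 0, 0, 0, 0.38, -1]],
])

```text
time_s: 2.85
ee_pos: [0.4663, -0.1057, 0.4501]
orientation: [[0.304, 0.953, 0.001], [0.953, -0.304, -0.001], [-0.0, 0.002, -1.0]]
force: [0.3, -0.1, -0.0]
width: 0.0869
grasp_force: 0.0
```

drive_tool([
  [[0.05, 0.1, 0, 0, 0, 0.08, -1], [0.11, 0.21, 0, 0, 0, 0.16, -1], [0.16, 0.32, 0, 0, 0, 0.24, -1], [0.22, 0.42, 0, 0, 0, 0.32, -1], [0.27, 0.53, 0, 0, 0, 0.4, -1]],
])

```text
time_s: 3.27
ee_pos: [0.5473, 0.0535, 0.45]
orientation: [[-0.006, 1.0, 0.001], [1.0, 0.006, -0.0], [-0.0, 0.001, -1.0]]
force: [0.5, -0.4, 0.8]
width: 0.0872
grasp_force: 0.0
```

drive_tool([
  [[0, 0, 0, -0.11, 0, 0, -1], [0, 0, 0, -0.22, 0, 0, -1], [0, 0, 0, -0.33, 0, 0, -1], [0, 0, 0, -0.44, 0, 0, -1], [0, 0, 0, -0.55, 0, 0, -1]],
])

```text
time_s: 3.68
ee_pos: [0.5464, 0.0522, 0.45]
orientation: [[-0.003, 1.0, 0.001], [0.906, 0.003, -0.422], [-0.422, -0.0, -0.906]]
force: [-0.3, -0.5, -0.6]
width: 0.0868
grasp_force: 0.0
```

drive_tool([
  [[0, 0, 0, -0.11, 0, 0, -1], [0, 0, 0, -0.22, 0, 0, -1], [0, 0, 0, -0.34, 0, 0, -1], [0, 0, 0, -0.45, 0, 0, -1], [0, 0, 0, -0.56, 0, 0, -1]],
])

```text
time_s: 4.1
ee_pos: [0.5464, 0.0521, 0.45]
orientation: [[-0.002, 1.0, 0.001], [0.641, 0.002, -0.768], [-0.768, -0.001, -0.641]]
force: [-0.8, -0.5, -0.5]
width: 0.0871
grasp_force: 0.0
```

```bash
python3 - <<'E'
from station import env
from h import *
s=env.state();print(s["time_s"],s["ee_pos"].round(4),s["orientation"].round(3).tolist(),s["joint_positions"].round(3))
o=[]
for n,l in [("top",["cab_drawer0_handle"]),("scene",["cab_drawer0_handle"])]:
    p=env.camera(n);o.append(p)
    for q in l:
        for d in env.recognise(p,q)[:2]:print(n,q,round(d["score"],2),np.round(d["at"],3),proj(p,np.array(d["at"])).round(0))
t,sc=o
c=(.5515,-.3632);y=np.radians(-89.5)
P=[]
for aj in (0,.008):
  for dd in (-.008,.008): P.append((cab(c,y,[[-.155-aj+dd,.014*np.cos(a),.132+.014*np.sin(a)] for a in np.linspace(0,6.28,20)]),(0,0,255) if aj==0 else (255,255,0)))
w=(.579,.2405)
sp=[(circ(w,.045,.010),(0,255,0)),(circ(w,.008,.075),(255,100,0)),(circ(w,.0138,.067),(255,100,0)),(circ(w,.02,.025),(0,0,255))]
cv2.imwrite("pics/c3.png",paste([(crop(t,(385,220,435,270),8,P),0,0),(crop(t,(188,205,282,285),4,sp),405,0),(crop(sc,(345,175,445,240),4,sp),400,325)]))
E
```

```text
4.1 [0.5464 0.0521 0.45  ] [[-0.002, 1.0, 0.001], [0.641, 0.002, -0.768], [-0.768, -0.001, -0.641]] [ 0.065  0.447  1.583 -0.91   1.329  0.397]
top cab_drawer0_handle 0.72 [ 0.539 -0.236  0.144] [[417. 248.]]
scene cab_drawer0_handle 0.7 [ 0.586 -0.245  0.159] [[233. 263.]]
scene cab_drawer0_handle 0.54 [ 0.701 -0.247  0.053] [[267. 330.]]
```

View pics/c3.png

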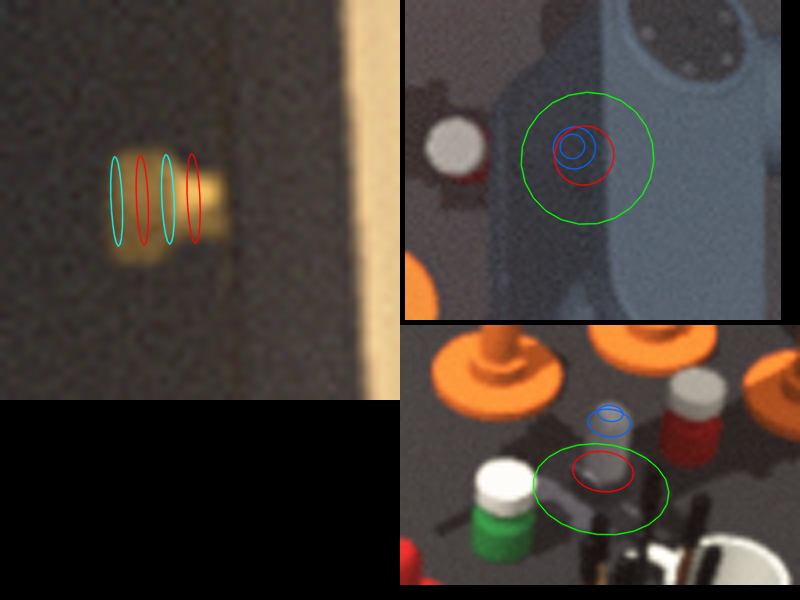

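The knob matches the model about 8 mm ajar, so the knob is at (0.548, -0.200, 0.132). Moving in along the tilted tool axis.

drive_tool([
  [[0, -0.05, -0.11, 0, 0, 0, -1], [0, -0.1, -0.22, 0, 0, 0, -1], [0.01, -0.14, -0.34, 0, 0, 0, -1], [0.01, -0.19, -0.45, 0, 0, 0, -1], [0.01, -0.24, -0.56, 0, 0, 0, -1]],
])

```text
time_s: 4.72
ee_pos: [0.5497, -0.0208, 0.2809]
orientation: [[-0.0, 1.0, 0.001], [0.645, 0.001, -0.764], [-0.764, 0.0, -0.645]]
force: [0.1, 0.9, 0.2]
width: 0.0872
grasp_force: 0.0
```

drive_tool([
  [[0, -0.04, -0.03, 0, 0, 0, -1], [0, -0.08, -0.06, 0, 0, 0, -1], [0, -0.12, -0.1, 0, 0, 0, -1], [0, -0.16, -0.13, 0, 0, 0, -1], [0, -0.18, -0.15, 0, 0, 0, -1]],
])

```text
time_s: 5.13
ee_pos: [0.5499, -0.0757, 0.2371]
orientation: [[-0.0, 1.0, -0.001], [0.643, -0.0, -0.766], [-0.766, -0.001, -0.643]]
force: [-0.2, 0.8, -0.6]
width: 0.087
grasp_force: 0.0
```

```bash
python3 - <<'E'
from station import env
from h import *
s=env.state();print(s["time_s"],s["ee_pos"].round(4),s["force"].round(1),s["joint_positions"].round(3))
print((s["ee_pos"]+.164*s["orientation"][:,2]).round(4))
E
```

```text
5.1333 [ 0.5499 -0.0757  0.2371] [-0.2  0.8 -0.6] [-0.169  0.757  1.764 -1.227  0.93   0.773]
[ 0.5497 -0.2013  0.1316]
```

drive_tool([
  [[0, 0, 0, 0, 0, 0, 0], [0, 0, 0, 0, 0, 0, 1], [0, 0, 0, 0, 0, 0, 1], [0, 0, 0, 0, 0, 0, 1], [0, 0, 0, 0, 0, 0, 1]],
], squeeze=30)

```text
time_s: 5.55
ee_pos: [0.5497, -0.0735, 0.2375]
orientation: [[-0.002, 1.0, 0.002], [0.643, 0.003, -0.766], [-0.766, -0.001, -0.643]]
force: [0.9, 0.5, -0.1]
width: 0.0616
grasp_force: 0.0
```

drive_tool([
  [[0, 0, 0, 0, 0, 0, 1], [0, 0, 0, 0, 0, 0, 1], [0, 0, 0, 0, 0, 0, 1], [0, 0, 0, 0, 0, 0, 1], [0, 0, 0, 0, 0, 0, 1]],
])

```text
time_s: 5.97
ee_pos: [0.5502, -0.074, 0.2369]
orientation: [[-0.003, 1.0, 0.003], [0.644, 0.004, -0.765], [-0.765, -0.0, -0.644]]
force: [6.5, -1.3, -1.5]
width: 0.0285
grasp_force: 3.3
```

drive_tool([
  [[0, 0, 0, 0, 0, 0, 1], [0, 0.02, 0, 0, 0, 0, 1], [0, 0.04, 0, 0, 0, 0, 1], [0, 0.07, 0, 0, 0, 0, 1], [0, 0.1, 0, 0, 0, 0, 1]],
])

```text
time_s: 6.38
ee_pos: [0.5504, -0.0437, 0.2368]
orientation: [[-0.002, 1.0, 0.003], [0.644, 0.003, -0.765], [-0.765, 0.0, -0.644]]
force: [5.3, -1.3, -0.5]
width: 0.027
grasp_force: 30.0
```

drive_tool([
  [[0, 0.04, 0, 0, 0, 0, 1], [0, 0.08, 0, 0, 0, 0, 1], [0, 0.12, 0, 0, 0, 0, 1], [0, 0.15, 0, 0, 0, 0, 1], [0, 0.17, 0, 0, 0, 0, 1]],
])

```text
time_s: 6.8
ee_pos: [0.5501, 0.0082, 0.2368]
orientation: [[-0.003, 1.0, 0.003], [0.644, 0.004, -0.765], [-0.765, -0.0, -0.644]]
force: [4.8, -1.3, -2.3]
width: 0.0266
grasp_force: 30.0
```

drive_tool([
  [[0, 0.04, 0, 0, 0, 0, 1], [0, 0.08, 0, 0, 0, 0, 1], [0, 0.12, 0, 0, 0, 0, 1], [0, 0.16, 0, 0, 0, 0, 1], [0, 0.19, 0, 0, 0, 0, 1]],
])

```text
time_s: 7.22
ee_pos: [0.5499, 0.0649, 0.2368]
orientation: [[-0.003, 1.0, 0.002], [0.644, 0.003, -0.765], [-0.765, -0.001, -0.644]]
force: [5.3, -1.0, -1.6]
width: 0.0264
grasp_force: 30.0
```

drive_tool([
  [[0, 0.01, 0, 0, 0, 0, 1], [0, 0.02, 0, 0, 0, 0, 1], [0, 0.03, 0, 0, 0, 0, 1], [0, 0.04, 0, 0, 0, 0, 1], [0, 0.05, 0, 0, 0, 0, 1]],
])

```text
time_s: 7.63
ee_pos: [0.5499, 0.0788, 0.2368]
orientation: [[-0.002, 1.0, 0.001], [0.644, 0.002, -0.765], [-0.765, -0.001, -0.644]]
force: [5.4, -2.4, -2.1]
width: 0.0265
grasp_force: 30.0
```

drive_tool([
  [[0, 0.01, 0, 0, 0, 0, 1], [0, 0.015, 0, 0, 0, 0, 1], [0, 0.02, 0, 0, 0, 0, 1], [0, 0.025, 0, 0, 0, 0, 1], [0, 0.03, 0, 0, 0, 0, 1]],
])

```text
time_s: 8.05
ee_pos: [0.5502, 0.0849, 0.2362]
orientation: [[-0.004, 1.0, -0.001], [0.639, 0.001, -0.769], [-0.769, -0.004, -0.639]]
force: [9.4, -25.5, -12.3]
width: 0.0265
grasp_force: 30.0
```

drive_tool([
  [[0, 0, 0, 0, 0, 0, 1], [0, 0, 0, 0, 0, 0, 1], [0, 0, 0, 0, 0, 0, 1]],
])

```text
time_s: 8.3
ee_pos: [0.5503, 0.0848, 0.2363]
orientation: [[-0.003, 1.0, -0.002], [0.64, 0.001, -0.768], [-0.768, -0.003, -0.64]]
force: [7.6, -16.9, -7.6]
width: 0.0264
grasp_force: 30.0
```

drive_tool([
  [[0, 0, 0, 0, 0, 0, -1], [0, 0, 0, 0, 0, 0, -1], [0, 0, 0, 0, 0, 0, -1], [0, 0, 0, 0, 0, 0, -1], [0, 0, 0, 0, 0, 0, -1]],
])

```text
time_s: 8.72
ee_pos: [0.5486, 0.0881, 0.2367]
orientation: [[-0.003, 1.0, -0.002], [0.643, 0.001, -0.766], [-0.766, -0.004, -0.643]]
force: [-0.6, -0.1, 0.0]
width: 0.0524
grasp_force: 0.0
```

drive_tool([
  [[0, 0.04, 0.03, 0, 0, 0, -1], [0, 0.08, 0.07, 0, 0, 0, -1], [0, 0.14, 0.12, 0, 0, 0, -1], [0, 0.2, 0.17, 0, 0, 0, -1], [0, 0.26, 0.21, 0, 0, 0, -1]],
])

```text
time_s: 9.13
ee_pos: [0.549, 0.1678, 0.3015]
orientation: [[-0.002, 1.0, 0.001], [0.644, 0.002, -0.765], [-0.765, -0.001, -0.644]]
force: [-0.5, -0.0, -0.8]
width: 0.0831
grasp_force: 0.0
```

drive_tool([
  [[0, 0, 0.11, 0.11, 0, 0, -1], [0, 0, 0.22, 0.22, 0, 0, -1], [0, 0, 0.33, 0.33, 0, 0, -1], [0, 0, 0.44, 0.44, 0, 0, -1], [0, 0, 0.5, 0.55, 0, 0, -1]],
])

```text
time_s: 9.55
ee_pos: [0.549, 0.1675, 0.4549]
orientation: [[-0.003, 1.0, 0.007], [0.907, 0.005, -0.421], [-0.421, 0.005, -0.907]]
force: [1.1, -0.3, 0.5]
width: 0.0869
grasp_force: 0.0
```

drive_tool([
  [[0, 0, 0, 0.11, 0, 0, -1], [0, 0, 0, 0.22, 0, 0, -1], [0, 0, 0, 0.34, 0, 0, -1], [0, 0, 0, 0.45, 0, 0, -1], [0, 0, 0, 0.56, 0, 0, -1]],
])

```text
time_s: 9.97
ee_pos: [0.5485, 0.1672, 0.4509]
orientation: [[-0.005, 1.0, 0.0], [1.0, 0.005, 0.005], [0.005, 0.0, -1.0]]
force: [-0.2, -0.5, -0.6]
width: 0.0872
grasp_force: 0.0
```

```bash
python3 - <<'E'
from station import env
from h import *
s=env.state();print(s["time_s"],s["ee_pos"].round(4),s["orientation"].round(3).tolist(),s["joint_positions"].round(3))
o=[]
for n in ["top","scene"]:
    p=env.camera(n);o.append(p)
    for q in ["blue_roll","yellow_roll","eraser","cab_drawer0_handle"]:
        for d in env.recognise(p,q)[:2]:print(n,q,round(d["score"],2),np.round(d["at"],3),proj(p,np.array(d["at"])).round(0))
t,sc=o
cv2.imwrite("pics/c4.png",paste([(crop(t,(330,170,440,310),4,[]),0,0),(crop(sc,(170,140,350,320),2,[]),442,0)]))
E
```

```text
9.9667 [0.5485 0.1672 0.4509] [[-0.005, 1.0, 0.0], [1.0, 0.005, 0.005], [0.005, 0.0, -1.0]] [0.1   0.407 1.51  0.006 1.224 0.093]
top blue_roll 0.58 [ 0.489 -0.157  0.118] [[385. 270.]]
top yellow_roll 0.5 [ 0.614 -0.156  0.117] [[383. 221.]]
top eraser 0.24 [0.763 0.071 0.089] [[293. 169.]]
top cab_drawer0_handle 0.82 [ 0.548 -0.149  0.096] [[381. 248.]]
scene blue_roll 0.62 [ 0.495 -0.147  0.118] [[251. 232.]]
scene blue_roll 0.31 [ 0.62  -0.242  0.219] [[239. 251.]]
scene yellow_roll 0.95 [ 0.62  -0.156  0.111] [[279. 268.]]
scene cab_drawer0_handle 0.73 [ 0.573 -0.123  0.114] [[279. 248.]]
```

View pics/c4.png

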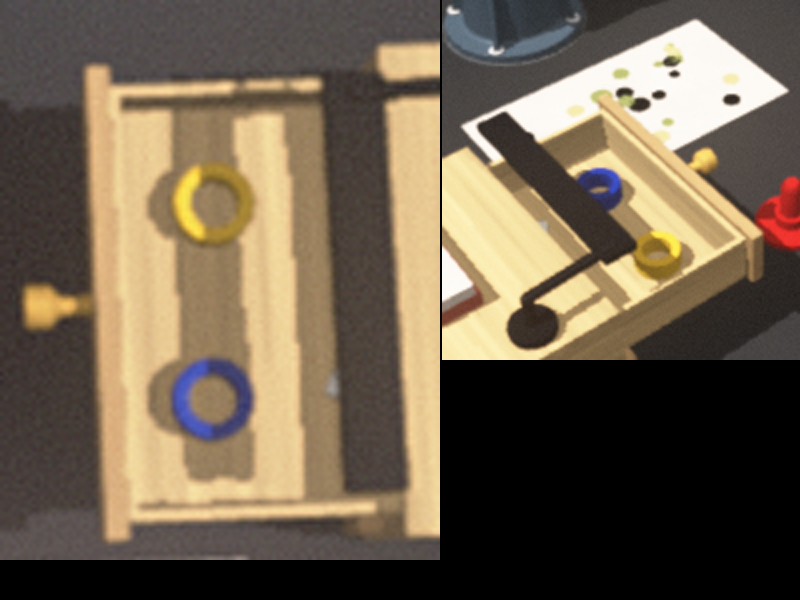

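Both rolls are in the open drawer: blue at top pixel (383,270), yellow at (383,221), eraser under the lamp. A hull fit of the blue roll in the top picture gives the grasp.

```bash
cat > roll.py <<'E'
from h import *
from scipy.optimize import least_squares
def hullc(pts):
    m=cv2.moments(cv2.convexHull(np.asarray(pts,np.float32)));return np.array([m["m10"],m["m01"]])/m["m00"],m["m00"]
def bluefit(p,z0,box,x0):
    a,b,c,d=box;h=cv2.cvtColor(p["image"][b:d,a:c],cv2.COLOR_BGR2HSV)
    m=cv2.inRange(h,(105,110,40),(130,255,255));n,l,s,_=cv2.connectedComponentsWithStats(m);k=1+np.argmax(s[1:,4])
    v,u=np.nonzero(l==k);C,A=hullc(np.c_[u,v]+[a,b])
    f=lambda w:hullc(proj(p,np.r_[circ(w,.026,z0,48),circ(w,.026,z0+.024,48)]))
    w=least_squares(lambda w:f(w)[0]-C,x0).x
    return w,C,A,f(w)[1]
E
python3 - <<'E'
from station import env
from roll import *
p=env.camera("top");print(bluefit(p,.095,(350,240,420,300),(.49,-.15)))
s=env.camera("scene");print(bluefit(s,.095,(225,200,290,260),(.49,-.15)))
for n,q,z,l in (("t",p,.132,(336,400)),):
    K=onz(p,(340,247),.132);print("knob disc",K)
E
```

```text
(array([ 0.49279931, -0.14321313]), array([379.61764706, 268.85392157]), 170.0, 355.5429211705923)
(array([ 0.48095882, -0.14265259]), array([249.22782875, 231.40061162]), 218.0, 447.10604531655554)
knob disc [ 0.54861156 -0.04467989  0.132     ]
```

```bash
sed -i 's/m=cv2.inRange.*/m=((p["image"][b:d,a:c,0].astype(int)-p["image"][b:d,a:c,2])>25).astype(np.uint8);n,l,s,_=cv2.connectedComponentsWithStats(m);k=1+np.argmax(s[1:,4])/' roll.py
python3 - <<'E'
from station import env
from roll import *
p=env.camera("top");print(bluefit(p,.095,(350,240,420,300),(.49,-.15)))
s=env.camera("scene");print(bluefit(s,.095,(225,200,290,260),(.49,-.15)))
E
```

```text
(array([ 0.4914292 , -0.14990147]), array([382.29328622, 269.31919906]), 283.0, 356.2711144206114)
(array([ 0.48417191, -0.14407491]), array([249.46604938, 232.42592593]), 270.0, 449.0664907057071)
```

drive_tool([
  [[-0.02, -0.11, 0, -0.006, 0, 0, -1], [-0.04, -0.22, 0, -0.006, 0, 0, -1], [-0.06, -0.33, 0, -0.006, 0, 0, -1], [-0.08, -0.44, 0, -0.006, 0, 0, -1], [-0.1, -0.53, 0, -0.006, 0, 0, -1]],
])

```text
time_s: 11.08
ee_pos: [0.519, 0.0051, 0.4498]
orientation: [[-0.002, 1.0, 0.0], [1.0, 0.002, -0.005], [-0.005, 0.0, -1.0]]
force: [-0.1, 0.3, -0.4]
width: 0.0873
grasp_force: 0.0
```

drive_tool([
  [[-0.02, -0.11, 0, 0, 0, 0, -1], [-0.04, -0.22, 0, 0, 0, 0, -1], [-0.06, -0.33, 0, 0, 0, 0, -1], [-0.08, -0.44, 0, 0, 0, 0, -1], [-0.092, -0.527, 0, 0, 0, 0, -1]],
])

```text
time_s: 11.5
ee_pos: [0.4911, -0.1534, 0.4499]
orientation: [[-0.001, 1.0, 0.0], [1.0, 0.001, -0.006], [-0.006, 0.0, -1.0]]
force: [0.6, 0.1, 0.1]
width: 0.0872
grasp_force: 0.0
```

drive_tool([
  [[0, 0, -0.1, 0, 0, 0, -1], [0, 0, -0.2, 0, 0, 0, -1], [0, 0, -0.28, 0, 0, 0, -1], [0, 0, -0.35, 0, 0, 0, -1], [0, 0, -0.4, 0, 0, 0, -1]],
])

```text
time_s: 11.92
ee_pos: [0.4913, -0.1512, 0.3279]
orientation: [[-0.002, 1.0, -0.002], [1.0, 0.002, -0.004], [-0.003, -0.002, -1.0]]
force: [0.4, 0.6, 0.5]
width: 0.0868
grasp_force: 0.0
```

drive_tool([
  [[0, 0.004, -0.06, 0.005, 0, 0, -1], [0, 0.004, -0.11, 0.005, 0, 0, -1], [0, 0.004, -0.14, 0.005, 0, 0, -1], [0, 0.004, -0.155, 0.005, 0, 0, -1], [0, 0.004, -0.155, 0.005, 0, 0, -1]],
])

```text
time_s: 12.33
ee_pos: [0.4917, -0.15, 0.2826]
orientation: [[-0.002, 1.0, -0.001], [1.0, 0.002, -0.0], [-0.0, -0.001, -1.0]]
force: [0.3, -0.5, -0.2]
width: 0.0871
grasp_force: 0.0
```

drive_tool([
  [[0, 0, 0, 0, 0, 0, 1], [0, 0, 0, 0, 0, 0, 1], [0, 0, 0, 0, 0, 0, 1], [0, 0, 0, 0, 0, 0, 1], [0, 0, 0, 0, 0, 0, 1]],
], squeeze=12)

```text
time_s: 12.75
ee_pos: [0.4919, -0.15, 0.2838]
orientation: [[-0.003, 1.0, 0.001], [1.0, 0.003, -0.001], [-0.001, 0.001, -1.0]]
force: [-0.2, -1.0, 0.0]
width: 0.0614
grasp_force: 0.0
```

drive_tool([
  [[0, 0, 0, 0, 0, 0, 1], [0, 0, 0, 0, 0, 0, 1], [0, 0, 0, 0, 0, 0, 1]],
])

```text
time_s: 13.0
ee_pos: [0.4918, -0.15, 0.2835]
orientation: [[-0.003, 1.0, 0.0], [1.0, 0.003, -0.001], [-0.001, 0.0, -1.0]]
force: [0.6, 0.0, 3.2]
width: 0.0513
grasp_force: 12.0
```

drive_tool([
  [[0, 0, 0.05, 0, 0, 0, 1], [0, 0, 0.12, 0, 0, 0, 1], [0, 0, 0.22, 0, 0, 0, 1], [0, 0, 0.32, 0, 0, 0, 1], [0, 0, 0.42, 0, 0, 0, 1]],
])

```text
time_s: 13.42
ee_pos: [0.4915, -0.1498, 0.4101]
orientation: [[-0.002, 1.0, -0.001], [1.0, 0.002, -0.0], [-0.0, -0.001, -1.0]]
force: [1.2, -0.9, -0.3]
width: 0.0512
grasp_force: 12.0
```

drive_tool([
  [[0, 0.02, 0.02, 0, 0, 0, 1], [0, 0.05, 0.02, 0, 0, 0, 1], [0, 0.08, 0.02, 0, 0, 0, 1], [0, 0.1, 0.02, 0, 0, 0, 1], [0, 0.1, 0.02, 0, 0, 0, 1]],
])

```text
time_s: 13.83
ee_pos: [0.491, -0.1181, 0.4133]
orientation: [[-0.004, 1.0, -0.004], [1.0, 0.004, 0.002], [0.002, -0.004, -1.0]]
force: [0.9, 0.4, -1.3]
width: 0.0512
grasp_force: 12.0
```

```bash
python3 - <<'E'
from station import env
from roll import *
s=env.state();print(s["time_s"],s["ee_pos"].round(4),s["force"].round(1),s["width"],s["grasp_force"])
t=env.camera("top");sc=env.camera("scene");np.save("ts.npy",np.array([t,sc],dtype=object),allow_pickle=True)
z0=s["ee_pos"][2]-.164-.0245
g=s["ee_pos"][:2]
c=proj(sc,[[g[0],g[1],z0]])[0].astype(int);print(c,bluefit(sc,z0,(c[0]-35,c[1]-35,c[0]+35,c[1]+35),g))
w=(.579,.2405)
sp=[(circ(w,.045,.010),(0,255,0)),(circ(w,.008,.075),(255,100,0)),(circ(w,.0138,.067),(255,100,0)),(circ(w,.0138,.025),(0,0,255))]
cv2.imwrite("pics/c5.png",paste([(crop(t,(203,210,263,278),6.5,sp),0,0),(crop(sc,(365,175,425,240),6.5,sp),400,0)]))
E
```

```text
13.8333 [ 0.491  -0.1181  0.4133] [ 0.9  0.4 -1.3] 0.0512382234843539 12.000200806651264
[255 189] (array([ 0.48323517, -0.1272543 ]), array([249.85634589, 185.42956764]), 239.0, 505.6905795732746)
```

View pics/c5.png

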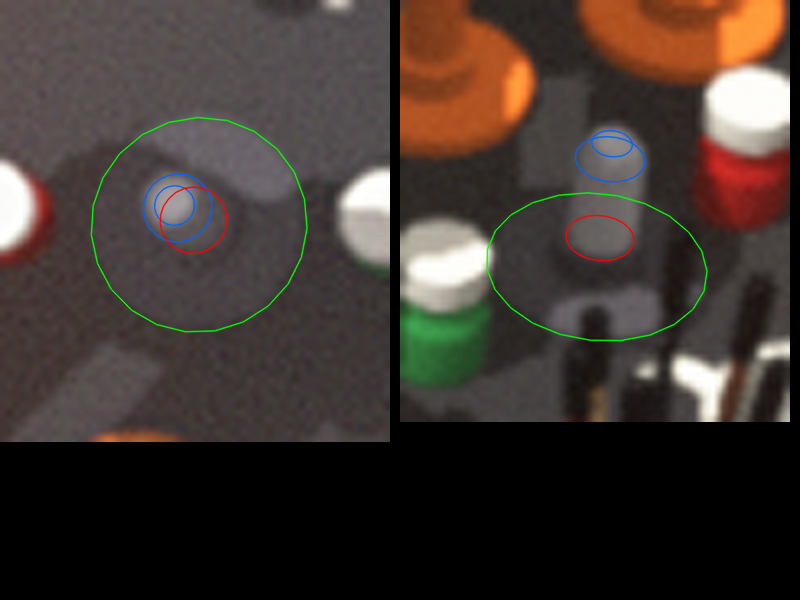

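The overlay at (0.579, 0.2405) lies on the dark stand in both views, to about 1–2 mm. Carrying the roll over it.

drive_tool([
  [[0.02, 0.08, 0, 0, 0, 0, 1], [0.05, 0.19, 0, 0, 0, 0, 1], [0.08, 0.31, 0, 0, 0, 0, 1], [0.1, 0.43, 0, 0, 0, 0, 1], [0.13, 0.53, 0, 0, 0, 0, 1]],
])

```text
time_s: 14.35
ee_pos: [0.5306, 0.0408, 0.4143]
orientation: [[-0.002, 1.0, -0.002], [1.0, 0.002, -0.0], [-0.0, -0.002, -1.0]]
force: [0.5, -0.2, -0.6]
width: 0.0513
grasp_force: 12.0
```

drive_tool([
  [[0.03, 0.12, 0, 0, 0, 0, 1], [0.06, 0.24, 0, 0, 0, 0, 1], [0.09, 0.36, 0, 0, 0, 0, 1], [0.12, 0.46, 0, 0, 0, 0, 1], [0.14, 0.54, 0, 0, 0, 0, 1]],
])

```text
time_s: 14.77
ee_pos: [0.5734, 0.2034, 0.4141]
orientation: [[-0.004, 1.0, -0.001], [1.0, 0.004, -0.001], [-0.001, -0.001, -1.0]]
force: [0.2, 0.4, -0.6]
width: 0.0512
grasp_force: 12.0
```

drive_tool([
  [[0.02, 0.06, 0, 0, 0, 0, 1], [0.02, 0.11, 0, 0, 0, 0, 1], [0.02, 0.128, 0, 0, 0, 0, 1], [0.02, 0.128, 0, 0, 0, 0, 1], [0.02, 0.128, 0, 0, 0, 0, 1]],
])

```text
time_s: 15.18
ee_pos: [0.5785, 0.2389, 0.4147]
orientation: [[-0.003, 1.0, -0.001], [1.0, 0.003, -0.002], [-0.002, -0.001, -1.0]]
force: [0.8, -0.2, -0.5]
width: 0.0512
grasp_force: 12.0
```

drive_tool([
  [[0, 0.008, -0.1, 0.002, 0, 0, 1], [0, 0.008, -0.2, 0.002, 0, 0, 1], [0, 0.008, -0.3, 0.002, 0, 0, 1], [0, 0.008, -0.39, 0.002, 0, 0, 1], [0, 0.008, -0.42, 0.002, 0, 0, 1]],
])

```text
time_s: 15.6
ee_pos: [0.5773, 0.2398, 0.2853]
orientation: [[-0.001, 1.0, -0.008], [1.0, 0.001, -0.002], [-0.002, -0.008, -1.0]]
force: [-0.5, -0.3, -1.1]
width: 0.051
grasp_force: 12.0
```

drive_tool([
  [[0, 0, -0.02, 0, 0, 0, 1], [0, 0, -0.02, 0, 0, 0, 1], [0, 0, -0.02, 0, 0, 0, 1]],
])

```text
time_s: 15.85
ee_pos: [0.5795, 0.2415, 0.2845]
orientation: [[-0.002, 1.0, 0.002], [1.0, 0.002, 0.001], [0.001, 0.002, -1.0]]
force: [0.2, -0.5, 0.0]
width: 0.0515
grasp_force: 12.0
```

```bash
python3 - <<'E'
from station import env
from roll import *
s=env.state();print(s["time_s"],s["ee_pos"].round(4),s["force"].round(1),s["width"]);o=s["orientation"][:,2];g=s["ee_pos"]+.164*o;print(g.round(4))
z0=g[2]-.0245
t=env.camera("top");sc=env.camera("scene")
w=(.579,.2413);R=g[:2]
r=[(circ(R,.026,z0),(255,255,0)),(circ(R,.026,z0+.024),(255,255,0)),(circ(R,.016,z0),(255,0,255))]
sp=r+[(circ(w,.0138,.067),(0,255,0)),(circ(w,.0138,.025),(0,0,255)),(circ(w,.045,.01),(0,255,0))]
cv2.imwrite("pics/c6.png",paste([(crop(sc,(355,160,430,240),6.5,r[:2]),0,0),(crop(t,(205,205,265,275),5,r[:2]),490,0)]))
E
```

```text
15.85 [0.5795 0.2415 0.2845] [ 0.2 -0.5  0. ] 0.05151282841664418
[0.5799 0.2417 0.1205]
```

View pics/c6.png

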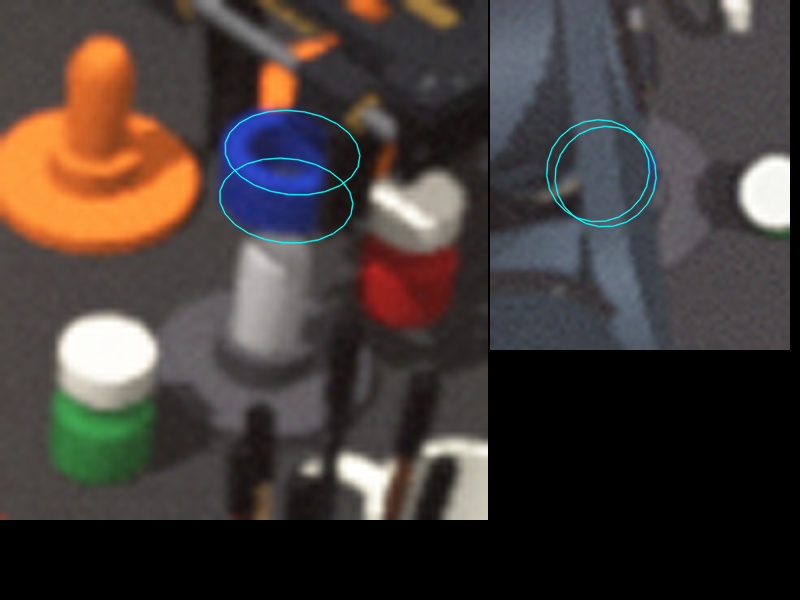

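The roll (scene crop centre about (395,187)) sits above the spindle as modelled. I'll check the spindle's axis numerically in the scene view and in the earlier clear top view.

```bash
python3 - <<'E'
from station import env
from roll import *
sc=env.camera("scene");t0,s0=np.load("ts.npy",allow_pickle=True)
w=np.array([.579,.2413])
def rows(p,name,rr):
    g=cv2.GaussianBlur(p["image"],(0,0),.7).astype(float).mean(2)
    for v in rr:
        z=min(np.linspace(.026,.066,80),key=lambda z:abs(proj(p,[[*w,z]])[0,1]-v))
        u=proj(p,[[*w,z]])[0,0];row=g[v,int(u)-13:int(u)+14];d=np.diff(row)
        f=lambda d:(np.arange(len(d))*d**2).sum()/(d**2).sum()
        l=np.argmax(d[:13]);r=13+np.argmin(d[13:])
        l=l-1+f(d[l-1:l+2]);r=r-1+f(d[r-1:r+2])
        print(name,v,round(z,3),"pred",u.round(2),"meas",round(int(u)-13+.5+(l+r)/2,2),"width",round(r-l,1))
rows(sc,"now",range(202,213,2));rows(s0,"before",range(202,213,3))
e=1e-2
print("du per 10mm x,y:",[(proj(sc,[[w[0]+a,w[1]+b,.05]])-proj(sc,[[*w,.05]])).round(2).tolist() for a,b in ((e,0),(0,e))])
# tip in top view: bright blob centroid
im=t0["image"][232:252,220:245].astype(float).mean(2);im=cv2.GaussianBlur(im,(0,0),1);v,u=np.unravel_index(im.argmax(),im.shape)
m=im>(np.median(im)+.6*(im.max()-np.median(im)));vv,uu=np.nonzero(m);print("tip peak",u+220,v+232,"cent",uu.mean()+220,vv.mean()+232,"pred top/.067",proj(t0,[[*w,.075]]),proj(t0,[[*w,.067]]))
E
```

```text
now 202 0.056 pred 396.64 meas 394.73 width 7.1
now 204 0.049 pred 396.37 meas 396.25 width 10.8
now 206 0.043 pred 396.13 meas 394.17 width 6.8
now 208 0.036 pred 395.86 meas 395.92 width 10.7
now 210 0.029 pred 395.6 meas 395.47 width 10.2
now 212 0.026 pred 395.51 meas 395.53 width 10.0
before 202 0.056 pred 396.64 meas nan width nan
before 205 0.046 pred 396.24 meas 396.4 width 10.4
before 208 0.036 pred 395.86 meas 395.92 width 10.8
before 211 0.026 pred 395.51 meas 395.64 width 10.0
du per 10mm x,y: [[[2.69, 1.99]], [[2.76, -1.57]]]
tip peak 229 241 cent 228.93548387096774 240.58064516129033 pred top/.067 [[229.04802729 241.13720689]] [[229.52999599 241.50771888]]<stdin>:10: RuntimeWarning: invalid value encountered in scalar divide
```

drive_tool([
  [[0, 0, -0.02, 0, 0, 0, 1], [0, 0, -0.045, 0, 0, 0, 1], [0, 0, -0.07, 0, 0, 0, 1], [0, 0, -0.095, 0, 0, 0, 1], [0, 0, -0.12, 0, 0, 0, 1]],
])

```text
time_s: 16.42
ee_pos: [0.5786, 0.2418, 0.2461]
orientation: [[-0.003, 1.0, -0.001], [1.0, 0.003, 0.001], [0.001, -0.001, -1.0]]
force: [0.4, 0.8, -0.8]
width: 0.0513
grasp_force: 12.0
```

drive_tool([
  [[0, 0, -0.025, 0, 0, 0, 1], [0, 0, -0.05, 0, 0, 0, 1], [0, 0, -0.07, 0, 0, 0, 1], [0, 0, -0.085, 0, 0, 0, 1], [0, 0, -0.095, 0, 0, 0, 1]],
])

```text
time_s: 16.83
ee_pos: [0.5787, 0.2418, 0.2179]
orientation: [[-0.003, 1.0, -0.001], [1.0, 0.003, 0.001], [0.001, -0.001, -1.0]]
force: [0.7, -0.2, -0.2]
width: 0.0508
grasp_force: 12.0
```

drive_tool([
  [[0, 0, -0.003, 0, 0, 0, 1], [0, 0, -0.006, 0, 0, 0, 1], [0, 0, -0.009, 0, 0, 0, 1], [0, 0, -0.012, 0, 0, 0, 1], [0, 0, -0.012, 0, 0, 0, 1]],
])

```text
time_s: 17.25
ee_pos: [0.5789, 0.2418, 0.2153]
orientation: [[-0.003, 1.0, 0.0], [1.0, 0.003, 0.001], [0.001, 0.0, -1.0]]
force: [-0.3, 0.2, -0.5]
width: 0.0507
grasp_force: 12.0
```

Pressing down gently until contact shows.

drive_tool([
  [[0, 0, -0.003, 0, 0, 0, 1], [0, 0, -0.006, 0, 0, 0, 1], [0, 0, -0.009, 0, 0, 0, 1], [0, 0, -0.009, 0, 0, 0, 1]],
])

```text
time_s: 17.58
ee_pos: [0.5789, 0.2419, 0.2136]
orientation: [[-0.003, 1.0, 0.001], [1.0, 0.003, 0.001], [0.001, 0.001, -1.0]]
force: [-1.3, -1.3, 4.9]
width: 0.051
grasp_force: 12.0
```

drive_tool([
  [[0, 0, -0.003, 0, 0, 0, 1], [0, 0, -0.006, 0, 0, 0, 1], [0, 0, -0.006, 0, 0, 0, 1]],
])

```text
time_s: 17.83
ee_pos: [0.5789, 0.242, 0.2133]
orientation: [[-0.003, 1.0, 0.001], [1.0, 0.003, 0.001], [0.001, 0.001, -1.0]]
force: [-3.2, -1.7, 14.7]
width: 0.0511
grasp_force: 12.0
```

Seated at the predicted height. Releasing and withdrawing.

drive_tool([
  [[0, 0, 0.005, 0, 0, 0, -0.5], [0, 0, 0.005, 0, 0, 0, -1], [0, 0, 0.005, 0, 0, 0, -1], [0, 0, 0.005, 0, 0, 0, -1], [0, 0, 0.005, 0, 0, 0, -1]],
])

```text
time_s: 18.25
ee_pos: [0.5787, 0.2418, 0.2117]
orientation: [[-0.003, 1.0, -0.001], [1.0, 0.003, 0.001], [0.001, -0.001, -1.0]]
force: [0.5, 0.1, 0.0]
width: 0.0765
grasp_force: 0.0
```

drive_tool([
  [[0, 0, 0, 0, 0, 0, -1], [0, 0, 0.05, 0, 0, 0, -1], [0, 0, 0.12, 0, 0, 0, -1], [0, 0, 0.22, 0, 0, 0, -1], [0, 0, 0.33, 0, 0, 0, -1]],
])

```text
time_s: 18.67
ee_pos: [0.5782, 0.2416, 0.3105]
orientation: [[-0.002, 1.0, -0.004], [1.0, 0.002, -0.0], [-0.0, -0.004, -1.0]]
force: [0.5, 1.0, 0.4]
width: 0.087
grasp_force: 0.0
```

drive_tool([
  [[0, -0.05, 0.1, 0, 0, 0, -1], [-0.1, -0.1, 0.2, 0, 0, 0, -1], [-0.2, -0.1, 0.3, 0, 0, 0, -1], [-0.3, -0.1, 0.4, 0, 0, 0, -1], [-0.4, -0.1, 0.4, 0, 0, 0, -1]],
])

```text
time_s: 19.08
ee_pos: [0.4595, 0.2117, 0.4359]
orientation: [[-0.001, 1.0, 0.011], [1.0, 0.001, 0.003], [0.003, 0.011, -1.0]]
force: [0.7, 0.4, 0.8]
width: 0.0871
grasp_force: 0.0
```

```bash
python3 - <<'E'
from station import env
from roll import *
s=env.state();print(s["time_s"],s["ee_pos"].round(4),s["width"])
t=env.camera("top");sc=env.camera("scene")
w=(.579,.2413);r=[(circ(w,.026,.025),(255,255,0)),(circ(w,.026,.049),(255,255,0))]
c=(.5515,-.3632)
for nm,p in (("top",t),("scene",sc)):
    for q in ("blue_roll","yellow_roll"):
        for d in env.recognise(p,q)[:1]:print(nm,q,round(d["score"],2),np.round(d["at"],3))
u=proj(sc,[[*w,.035]])[0].astype(int)
print(bluefit(sc,.025,(u[0]-22,u[1]-22,u[0]+22,u[1]+22),w))
cv2.imwrite("pics/c7.png",paste([(crop(sc,(355,165,430,240),5,r),0,0),(crop(t,(325,165,445,310),3.4,[]),380,0),(crop(sc,(180,160,310,270),1.7,[]),0,385)]))
E
```

```text
19.0833 [0.4595 0.2117 0.4359] 0.08709775527663235
scene blue_roll 0.79 [0.594 0.23  0.042]
(array([0.57624141, 0.2419044 ]), array([395.36894825, 206.97607123]), 299.5, 341.1980452600401)
```

View pics/c7.png

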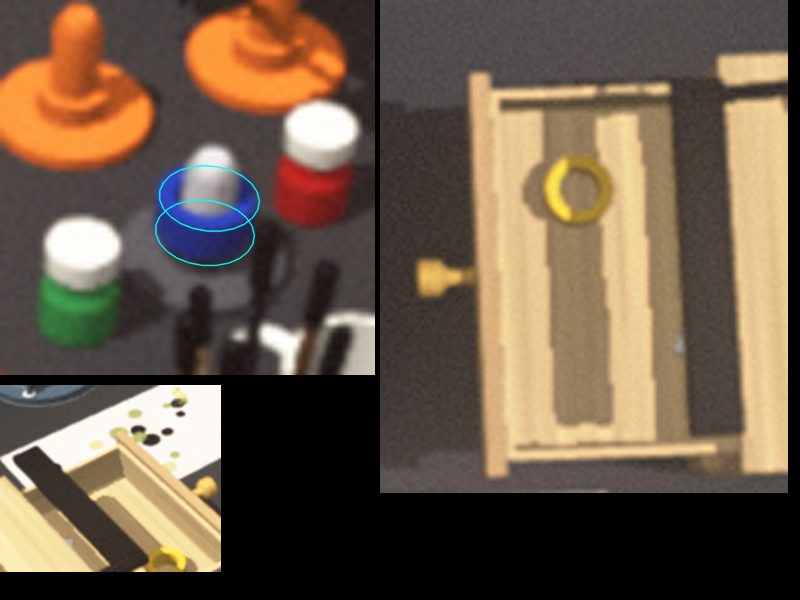

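The blue roll lies flat on the collar round the spindle (scene about (396,207)), right on the seated model. The drawer is still fully out, with the yellow roll at top pixel (383,221) and the eraser in it. The jars stand, and the arm is clear. I'm letting the arm settle, then handing in.

drive_tool([
  [[0, 0, 0, 0, 0, 0, -1], [0, 0, 0, 0, 0, 0, -1], [0, 0, 0, 0, 0, 0, -1]],
])

```text
time_s: 19.63
ee_pos: [0.4596, 0.2118, 0.4305]
orientation: [[-0.002, 1.0, -0.001], [1.0, 0.002, 0.001], [0.001, -0.001, -1.0]]
force: [-1.1, 0.7, 0.2]
width: 0.087
grasp_force: 0.0
```

```bash
python3 -c "
from station import env
print(env.sign_off())"
```

```text
the job is handed in; nothing more can be done
None
```

I handed the job in at about 20 s (no verdict was returned): the top drawer is open at its stop with the yellow roll and eraser still in it, and the blue roll lies flat on the tape stand's collar.

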